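Close up the canister left open

TASK

The measuring scoop has been left standing in one of the three storage canisters. Stand it, bowl down, in the utensil pot that still has room, and close the open canister with the lid of its size, sitting flat on the rim. Leave the other lids, the closed canisters and everything else as they are.

Things in the scene. Friction and masses are not known exactly. Their poses are not given: they have to be found in the camera images.
- canister_a: One of three identical round steel canisters in a row, 116 mm apart, on a board 12 mm thick; loose, 0.45 kg. Outer diameter 104 mm, height 110 mm, wall 3 mm, floor 4 mm. Origin: centre of its underside, z up. Two are closed by closed_lid_1 and closed_lid_2; the third (it varies which) is open, with the scoop in it.
- canister_b: One of three identical round steel canisters in a row, 116 mm apart, on a board 12 mm thick; loose, 0.45 kg. Outer diameter 104 mm, height 110 mm, wall 3 mm, floor 4 mm. Origin: centre of its underside, z up. Two are closed by closed_lid_1 and closed_lid_2; the third (it varies which) is open, with the scoop in it.
- canister_c: One of three identical round steel canisters in a row, 116 mm apart, on a board 12 mm thick; loose, 0.45 kg. Outer diameter 104 mm, height 110 mm, wall 3 mm, floor 4 mm. Origin: centre of its underside, z up. Two are closed by closed_lid_1 and closed_lid_2; the third (it varies which) is open, with the scoop in it.
- loose_lid: Bamboo lid, origin at the centre of its underside, z up: plug 88 mm wide, 10 mm deep; flange 104 mm wide from 10 to 17 mm above the origin; round knob 29 mm wide from 17 to 44 mm. The missing canister lid, 120 g, lying plug down on the worktop between robot and board, in a row with two other lids in any order. Seated, the plug has 5 mm play all round and the origin is 100 mm above the canister's.
- closed_lid_1: Bamboo lid, origin at the centre of its underside, z up: plug 88 mm wide, 10 mm deep; flange 104 mm wide from 10 to 17 mm above the origin; round knob 29 mm wide from 17 to 44 mm. Already seated on one of the canisters; the knob's top stands 144 mm above the canister's underside.
- closed_lid_2: Bamboo lid, origin at the centre of its underside, z up: plug 88 mm wide, 10 mm deep; flange 104 mm wide from 10 to 17 mm above the origin; round knob 29 mm wide from 17 to 44 mm. Already seated on another of the canisters.
- small_lid: Bamboo lid, origin at the centre of its underside, z up: plug 56 mm wide, 10 mm deep; flange 72 mm wide from 10 to 17 mm above the origin; round knob 29 mm wide from 17 to 44 mm. A lid of another jar, lying on the worktop; not needed.
- large_lid: Bamboo lid, origin at the centre of its underside, z up: plug 116 mm wide, 10 mm deep; flange 132 mm wide from 10 to 17 mm above the origin; round knob 29 mm wide from 17 to 44 mm. A lid of another jar, lying on the worktop; not needed.
- scoop: Steel scoop 190 mm long, 70 g. Origin: centre of the underside of its bowl, a cup 42 mm wide, 28 mm high. z runs along the handle to its end; the handle is a round rod of 11 mm diameter, parallel to z at x = -24 mm, from z = 10 to 190 mm. It stands bowl down in the open canister, leaning about 36 degrees on the rim, in any direction, its end 70 mm above the rim.
- scoop_end (a point): Free end of the scoop's handle, on the handle's axis, 190 mm above the scoop's origin along its z.
- scoop_bowl (a point): Point in the middle of the scoop's bowl, 12 mm above the scoop's origin.
- free_pot: White stoneware utensil pot, fixed, with room: it holds only the wooden spoon. Outer diameter 120 mm, height 140 mm, wall 5 mm, floor 6 mm thick. Origin: centre of its underside, z up. It stands to the left or to the right of the lids; the full pot stands on the other side.
- full_pot: Pot of the same kind, fixed, crammed with seven utensils whose heads spread up to 80 mm from its axis and reach up to 265 mm above the worktop.
- wooden_spoon: Wooden spoon 258 mm long, loose, about 40 g, standing head up in the pot with room and leaning about 35 degrees against its rim, outward from the robot. Origin: foot of the handle; z along the handle (12 mm diameter) to the head (40 mm wide, 11 mm thick, from z = 202 to 258 mm).
- mug: Blue mug, 82 mm diameter, 92 mm high, beside the board. Origin: centre of its underside.
- oil_bottle: Black bottle, 62 mm diameter, 190 mm high, beside the board. Origin: centre of its underside.

How it is judged:
At the end, for the whole second after the job is handed in: Scoop bowl down in the pot with room: bowl's middle under 50 mm from the pot's axis and 80 mm above its underside, handle within 0.8 rad of upright. All three lids on canisters, centred to 8 mm, origin 95 to 103 mm above the canister's, level to 0.06 rad; canisters upright; all at rest (((horizontal distance between closed_lid_1 and canister_a below 0.008 m and z of closed_lid_1 in the frame of canister_a between 0.095 and 0.103 m) or (horizontal distance between closed_lid_1 and canister_b below 0.008 m and z of closed_lid_1 in the frame of canister_b between 0.095 and 0.103 m) or (horizontal distance between closed_lid_1 and canister_c below 0.008 m and z of closed_lid_1 in the frame of canister_c between 0.095 and 0.103 m)) and ((horizontal distance between closed_lid_2 and canister_a below 0.008 m and z of closed_lid_2 in the frame of canister_a between 0.095 and 0.103 m) or (horizontal distance between closed_lid_2 and canister_b below 0.008 m and z of closed_lid_2 in the frame of canister_b between 0.095 and 0.103 m) or (horizontal distance between closed_lid_2 and canister_c below 0.008 m and z of closed_lid_2 in the frame of canister_c between 0.095 and 0.103 m)) and ((horizontal distance between loose_lid and canister_a below 0.008 m and z of loose_lid in the frame of canister_a between 0.095 and 0.103 m) or (horizontal distance between loose_lid and canister_b below 0.008 m and z of loose_lid in the frame of canister_b between 0.095 and 0.103 m) or (horizontal distance between loose_lid and canister_c below 0.008 m and z of loose_lid in the frame of canister_c between 0.095 and 0.103 m)) and angle between each of loose_lid, canister_a, canister_b, canister_c's own z axis and vertical below 0.06 rad and horizontal distance between scoop_bowl and free_pot below 0.05 m and z of scoop_bowl in the frame of free_pot between 0 and 0.08 m and angle between scoop's own z axis and vertical below 0.8 rad and linear speed of each of scoop, loose_lid, wooden_spoon below 0.02 m/s); the robot touches nothing.
It fails at once if a closed canister's lid is taken off or shifted on its canister by more than 8 mm (not ((horizontal distance between closed_lid_1 and canister_a below 0.008 m and z of closed_lid_1 in the frame of canister_a between 0.095 and 0.103 m) or (horizontal distance between closed_lid_1 and canister_b below 0.008 m and z of closed_lid_1 in the frame of canister_b between 0.095 and 0.103 m) or (horizontal distance between closed_lid_1 and canister_c below 0.008 m and z of closed_lid_1 in the frame of canister_c between 0.095 and 0.103 m)) or not ((horizontal distance between closed_lid_2 and canister_a below 0.008 m and z of closed_lid_2 in the frame of canister_a between 0.095 and 0.103 m) or (horizontal distance between closed_lid_2 and canister_b below 0.008 m and z of closed_lid_2 in the frame of canister_b between 0.095 and 0.103 m) or (horizontal distance between closed_lid_2 and canister_c below 0.008 m and z of closed_lid_2 in the frame of canister_c between 0.095 and 0.103 m))).
It fails at once if a canister is pushed or lifted more than 30 mm from its place (distance of any of canister_a, canister_b, canister_c from where it was at the start of the episode above 0.03 m).
It fails at once if the small lid, the large lid, the mug or the bottle is moved more than 30 mm (distance of any of small_lid, large_lid, mug, oil_bottle from where it was at the start of the episode above 0.03 m).
It fails at once if the wooden spoon is pulled out of its pot (z of wooden_spoon in the frame of free_pot above 0.09 m).
It also fails if it takes over 59 s, if anything falls off the work surface, if the arm or the gripper's body presses on something with over 40 N, if the wrist force passes 120 N, or if a joint passes its speed limit or range.

ROBOT

A 6-joint arm with a two-finger parallel gripper is mounted at the origin on the work surface. World frame = base frame: x ahead of the robot, y to its left, z up, the work surface at z = 0. Lengths are in m, angles in rad, forces in N, time in s.
With the tool pointing down it reaches from about 0.375 to 0.825 m from the base axis. Payload 5.5 kg.
Tool frame: the origin (TCP) lies at the very end of the fingers, on their centre line; the grasp point (between the pads) lies 19 mm behind it; z points along the fingers, y is the line along which they close (so a half turn about z gives the same grasp; the last joint's range is limited). The gripper opens to 85 mm and grips with 20 to 120 N. Pads are 22 mm wide; open, the fingers measure 114 mm over their backs; the gripper's body (76 mm by 85 mm) begins 54 mm behind the grasp point. The pads swing forward as they close: fully open they stand 13 mm farther back than shut.
Start: joints at [-1.317, 0.314, -0.047, 1.21, 0, 1.571], TCP at [0.151, -0.581, 0.231] pointing down, gripper open.
Joint ranges: [-2.67, 2.67], [-0.69, 1.73], [-1.03, 1.25], [-2.08, 2.16], [-1.42, 1.45], [-3.14, 3.14]. Speed limits (rad/s): [2.39, 2.39, 3.01, 3.14, 3.14, 3.14].

INTERFACE

Orientations are given as a rotation vector (axis times angle).
In Python, from station import * gives the robot as it stands. The module is installed in compiled form; this text tells all that it offers.
- The arm moves only by the tool servo_tool, never from a script. Its argument "plan" is a list of rows, each an object of numbers: "x", "y", "z": the shift along the tool's x, y, z in mm; "yaw": the turn about the tool's z in degrees; "fingers": the finger opening in mm, from 0 to 85.4. In form: [{"x": .., "y": .., "z": .., "yaw": .., "fingers": ..}, ...]. A call has 1 to 20 rows; each row is the pose to reach, as a shift and turn from the pose commanded when the call began, along the tool's axes at that moment; what a row does not reach only later rows make up. A row lasts 1/10 s, in which the tool goes at most 50 mm and 8.59 degrees, less where a joint would pass 70% of its speed; a pose out of reach is approached as far as the arm can. A call with a gripper value outside its range is refused whole. The fingers move at their own pace and stop on an object; "grip_force" is the grip in N (left out, the last holds). Time passes only in rows, so rows that repeat a pose let the fingers close. It gives the time, the measured TCP pose, the force, the opening and the grip force at its end, in the units of the state.
- read_state(): the state, without advancing time (a new reading comes with each control period).
- camera(name): name is "scene" or "top" or "wrist"; returns a dict with "frame" (420x560x3 uint8, blue, green, red), "mtx" (3x3 intrinsics, pixels), "view" (4x4, takes a point from world to camera coordinates). Camera axes: x right, y up, looking along -z (the intrinsics and any distortion apply to the point x, -y, -z); pixel columns grow to the right and rows downward; lengths in m; the calibration is good to about 2 mm. The wrist camera is an equidistant fisheye: a pixel r from the principal point sees the ray r / f radians off the axis. A picture is of the moment at which its call begins. There is no depth.
- hand_in(): hands the job in; it is judged then, once.
The state is a dict: "time": time; "joint_pos": joint angles; "joint_velocities": joint speeds; "joint_torque": joint torques, N m; "ee_pos": TCP position; "tool_rot": TCP orientation; "force": force on the tool from outside, world axes, zero at the start; "ft_torque": the same for the moment, N m; "grip_width": finger opening in m; "finger_force": force on a finger pad.
Only numpy, scipy, OpenCV 4.12 (cv2) and the standard library are available. Lean on these libraries where they do the work, as an engineer would, in place of code of your own. Each camera call takes 0.05 s, during which the arm holds its last target. There are 200 camera calls.

## Working session

There is one attempt and no reset: what is moved stays moved. The work goes in short steps, Python scripts to look and compute and a tool call to move; the robot and the scene stay as the last step left them, time stands still between calls to the robot, and variables do not carry over. Pictures are saved under pics/ and viewed, at most 10 in all, crops included, and the job is handed in when it is done.

Besides the shell and the picture viewer there is one more tool, called after "Emit:" in YAML: its name, and indented under it one key for each argument. servo_tool: Moves the arm, as the interface text tells. Its arguments: {"type":"object","properties":{"plan":{"type":"array","items":{"type":"object","properties":{"x":{"type":"number"},"y":{"type":"number"},"z":{"type":"number"},"yaw":{"type":"number"},"fingers":{"type":"number"}}}},"grip_force":{"type":"number"}},"required":["plan"]}

```bash
mkdir -p pics; python3 - <<'E'
from station import *
import cv2,numpy as np,pickle
d={}
for n in ["scene","top","wrist"]:
    c=camera(n);d[n]=c;cv2.imwrite(f"pics/{n}0.png",c["frame"]);print(n,c["mtx"].tolist(),np.round(c["view"],4).tolist(),[k for k in c])
pickle.dump(d,open("c0.pkl","wb"));s=read_state();print(s)
E
```

```text
scene [[452.0200824263327, 0.0, 273.93572477750325], [0.0, 452.0200824263327, 203.4283495413592], [0.0, 0.0, 1.0]] [[0.8246, 0.5657, 0.0002, -0.449], [-0.4465, 0.6505, 0.6144, 0.1511], [0.3475, -0.5067, 0.789, -1.6517], [0.0, 0.0, 0.0, 1.0]] ['frame', 'mtx', 'view']
top [[405.5108463828541, 0.0, 271.10274534840863], [0.0, 405.5108463828541, 211.14800246764855], [0.0, 0.0, 1.0]] [[0.0138, -0.9997, 0.0217, -0.0229], [0.9938, 0.0161, 0.1101, -0.5531], [-0.1104, 0.02, 0.9937, -1.2025], [0.0, 0.0, 0.0, 1.0]] ['frame', 'mtx', 'view']
wrist [[325.19226210127806, 0.0, 275.203068792048], [0.0, 325.19226210127806, 207.02143502696245], [0.0, 0.0, 1.0]] [[0.2511, -0.9679, -0.0018, -0.5979], [0.9148, 0.2379, -0.3265, 0.0412], [0.3164, 0.0804, 0.9452, -0.3808], [0.0, 0.0, 0.0, 1.0]] ['frame', 'mtx', 'view']
{'time': 0.15, 'joint_pos': array([-1.31699777e+00,  3.14097317e-01, -4.78395229e-02,  1.21021848e+00,
       -1.95337672e-05,  1.57077432e+00]), 'joint_velocities': array([ 0.00183392, -0.00231496,  0.00281684, -0.00040961,  0.00063292,
        0.00069709]), 'joint_torque': array([ 1.77346839e-03, -5.40045726e+01,  3.40059686e+01,  1.32406672e-02,
        6.84191673e-05, -6.33087950e-06]), 'ee_pos': array([ 0.15053037, -0.58034559,  0.23061674]), 'tool_rot': array([-3.11499221e+00, -3.97460709e-01,  3.00451124e-04]), 'force': array([ 0.51981075,  0.43887668, -0.37310164]), 'ft_torque': array([-0.04190218, -0.00917449,  0.03640794]), 'finger_force': 0.0, 'grip_width': 0.08539913651025662}
```

View pics/scene0.png

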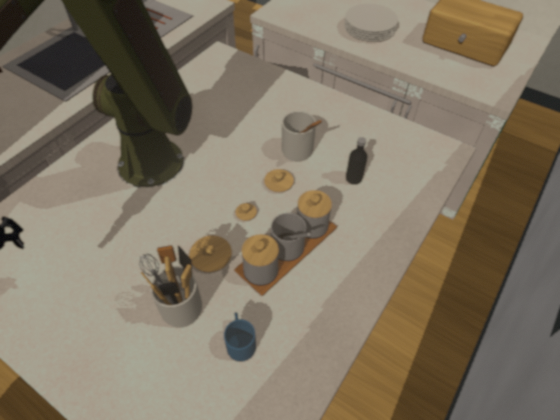

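View pics/top0.png

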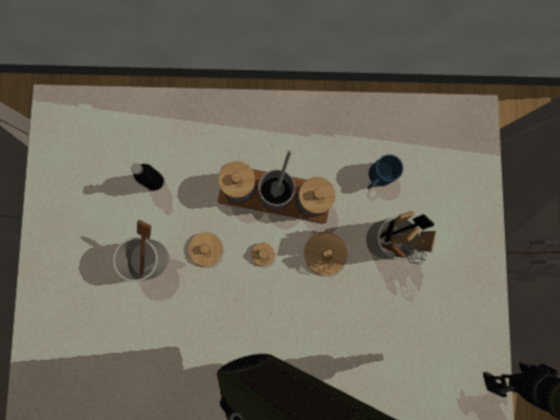

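Free pot is on the robot's left (top image ≈(136,260)). The middle canister is open at (277,189), with the scoop end at about (289,153). The fitting lid is the left one at (205,250).

```bash
cat > h.py <<'E'
import numpy as np,cv2
from scipy.spatial.transform import Rotation as R
def ray(c,px,fish=False):
    K,V=c["mtx"],c["view"]; u=(np.array(px,float)-[K[0,2],K[1,2]])/K[0,0]
    if fish:
        r=np.hypot(*u); s=np.sin(r)/max(r,1e-9); d=np.array([u[0]*s,-u[1]*s,-np.cos(r)])
    else: d=np.array([u[0],-u[1],-1.])
    Rm=V[:3,:3]; return -Rm.T@V[:3,3], Rm.T@(d/np.linalg.norm(d))
def onz(c,px,z,fish=False):
    o,d=ray(c,px,fish); return o+d*(z-o[2])/d[2]
def proj(c,p,fish=False):
    K,V=c["mtx"],c["view"]; q=V[:3,:3]@np.array(p)+V[:3,3]; a=np.array([q[0],-q[1]]);
    if fish: a=a/np.hypot(*a)*np.arctan2(np.hypot(*a),-q[2])
    else: a=a/-q[2]
    return K[0,0]*a+[K[0,2],K[1,2]]
def fitcirc(P):
    P=np.array(P)[:,:2]; s=np.linalg.lstsq(np.c_[2*P,np.ones(len(P))],(P**2).sum(1),rcond=None)[0]
    return s[:2],np.sqrt(s[2]+s[0]**2+s[1]**2)
def totool(st,d):  # world vector (m) -> tool mm
    return R.from_rotvec(st["tool_rot"]).inv().apply(d)*1000
E
python3 - <<'E'
from station import *
from h import *
import pickle
d=pickle.load(open("c0.pkl","rb"));t=d["top"]
for n,p,z in [("lid",(205,250),.017),("can",(277,187),.122),("canL",(237,181),.139),("canR",(316,196),.139),("scend",(289,153),.192),("pot",(135,260),.14),("spoonhead",(144,228),.2),("spoonrim",(142,240),.14),("spoonfoot",(141,275),.03),("small",(262,254),.017)]: print(n,onz(t,p,z).round(3))
s=read_state();M=R.from_rotvec(s["tool_rot"]).as_matrix();print(M.round(2).tolist())
w=d["wrist"]["view"];c=-w[:3,:3].T@w[:3,3];print("cam off tool",M.T@(c-s["ee_pos"]),"look",M.T@-w[2,:3])
E
```

```text
lid [0.433 0.184 0.017]
can [ 0.612 -0.029  0.122]
canL [0.624 0.084 0.139]
canR [ 0.586 -0.137  0.139]
scend [ 0.693 -0.057  0.192]
pot [0.402 0.355 0.14 ]
spoonhead [0.485 0.318 0.2  ]
spoonrim [0.456 0.339 0.14 ]
spoonfoot [0.356 0.369 0.03 ]
small [0.423 0.011 0.017]
[[0.97, 0.25, -0.0], [0.25, -0.97, 0.0], [-0.0, -0.0, -1.0]]
cam off tool [ 0.08544043 -0.00122944 -0.14170148] look [-3.26469214e-01 -3.58247208e-04  9.45207768e-01]
```

Emit:
servo_tool:
  plan:
    - {"z": -50}
    - {"z": -100}
    - {"z": -130}
    - {"x": 552, "y": -456, "z": -130, "yaw": 34}
    - {"x": 552, "y": -456, "z": -130, "yaw": 34}
    - {"x": 552, "y": -456, "z": -130, "yaw": 34}
    - {"x": 552, "y": -456, "z": -130, "yaw": 34}
    - {"x": 552, "y": -456, "z": -130, "yaw": 34}
    - {"x": 552, "y": -456, "z": -130, "yaw": 34}
    - {"x": 552, "y": -456, "z": -130, "yaw": 34}
    - {"x": 552, "y": -456, "z": -130, "yaw": 34}
    - {"x": 552, "y": -456, "z": -130, "yaw": 34}
    - {"x": 552, "y": -456, "z": -130, "yaw": 34}
    - {"x": 552, "y": -456, "z": -130, "yaw": 34}
    - {"x": 552, "y": -456, "z": -130, "yaw": 34}
    - {"x": 552, "y": -456, "z": -130, "yaw": 34}
    - {"x": 552, "y": -456, "z": -130, "yaw": 34}
    - {"x": 552, "y": -456, "z": -130, "yaw": 34}
    - {"x": 552, "y": -456, "z": -130, "yaw": 34}
    - {"x": 552, "y": -456, "z": -130, "yaw": 34}

```text
$.plan[0]: bad value
```

Emit:
servo_tool:
  plan:
    - {"x": 0, "y": 0, "z": -50, "yaw": 0, "fingers": 85}
    - {"x": 0, "y": 0, "z": -100, "yaw": 0, "fingers": 85}
    - {"x": 0, "y": 0, "z": -130, "yaw": 0, "fingers": 85}
    - {"x": 552, "y": -456, "z": -130, "yaw": 34, "fingers": 85}
    - {"x": 552, "y": -456, "z": -130, "yaw": 34, "fingers": 85}
    - {"x": 552, "y": -456, "z": -130, "yaw": 34, "fingers": 85}
    - {"x": 552, "y": -456, "z": -130, "yaw": 34, "fingers": 85}
    - {"x": 552, "y": -456, "z": -130, "yaw": 34, "fingers": 85}
    - {"x": 552, "y": -456, "z": -130, "yaw": 34, "fingers": 85}
    - {"x": 552, "y": -456, "z": -130, "yaw": 34, "fingers": 85}
    - {"x": 552, "y": -456, "z": -130, "yaw": 34, "fingers": 85}
    - {"x": 552, "y": -456, "z": -130, "yaw": 34, "fingers": 85}
    - {"x": 552, "y": -456, "z": -130, "yaw": 34, "fingers": 85}
    - {"x": 552, "y": -456, "z": -130, "yaw": 34, "fingers": 85}
    - {"x": 552, "y": -456, "z": -130, "yaw": 34, "fingers": 85}
    - {"x": 552, "y": -456, "z": -130, "yaw": 34, "fingers": 85}
    - {"x": 552, "y": -456, "z": -130, "yaw": 34, "fingers": 85}
    - {"x": 552, "y": -456, "z": -130, "yaw": 34, "fingers": 85}
    - {"x": 552, "y": -456, "z": -130, "yaw": 34, "fingers": 85}
    - {"x": 552, "y": -456, "z": -130, "yaw": 34, "fingers": 85}

```text
time: 2.15
ee_pos: [0.5292, -0.1302, 0.3613]
tool_rot: [-3.072, 0.411, -0.006]
force: [-0.4, -0.1, 0.4]
grip_width: 0.0847
finger_force: 0.0
```

Emit:
servo_tool:
  plan:
    - {"x": 5, "y": -136, "z": 20, "yaw": 4, "fingers": 85}
    - {"x": 5, "y": -136, "z": 20, "yaw": 4, "fingers": 85}
    - {"x": 5, "y": -136, "z": 20, "yaw": 4, "fingers": 85}
    - {"x": 5, "y": -136, "z": 20, "yaw": 4, "fingers": 85}
    - {"x": 5, "y": -136, "z": 20, "yaw": 4, "fingers": 85}

```text
time: 2.65
ee_pos: [0.5384, -0.1132, 0.3484]
tool_rot: [-3.03, 0.393, -0.008]
force: [-0.2, -0.2, 0.2]
grip_width: 0.0851
finger_force: 0.0
```

```bash
python3 - <<'E'
from station import *
import cv2,pickle
c=camera("wrist");cv2.imwrite("pics/w1.png",c["frame"]);s=read_state();pickle.dump((c,s),open("c1.pkl","wb"));print(s["ee_pos"],s["tool_rot"],s["joint_pos"])
E
```

```text
[ 0.53845436 -0.11308049  0.34835342] [-3.03004613  0.39305769 -0.00758547] [-0.25872277  0.20363031  0.07041997  1.44382525  0.08606731  3.14060058]
```

View pics/w1.png

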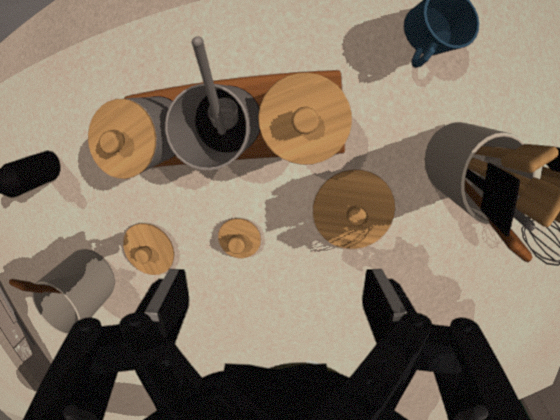

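The wrist view shows the scoop end at ≈(198,42) and the rod down to ≈(215,115). The free pot with the spoon is at lower left. I'll zoom in for exact pixels.

```bash
python3 - <<'E'
import cv2,pickle,numpy as np
d=pickle.load(open("c0.pkl","rb"));c,s=pickle.load(open("c1.pkl","rb"))
a=cv2.resize(c["frame"][30:180,160:260],None,fx=4,fy=4,interpolation=cv2.INTER_CUBIC)
b=cv2.resize(d["top"]["frame"][145:220,250:310],None,fx=6,fy=6,interpolation=cv2.INTER_CUBIC)
o=np.zeros((600,780,3),np.uint8);o[:600,:400]=a;o[:450,410:770]=b
cv2.imwrite("pics/z1.png",np.clip(o*1.6,0,255).astype(np.uint8))
E
```

```text
(no output)
```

View pics/z1.png

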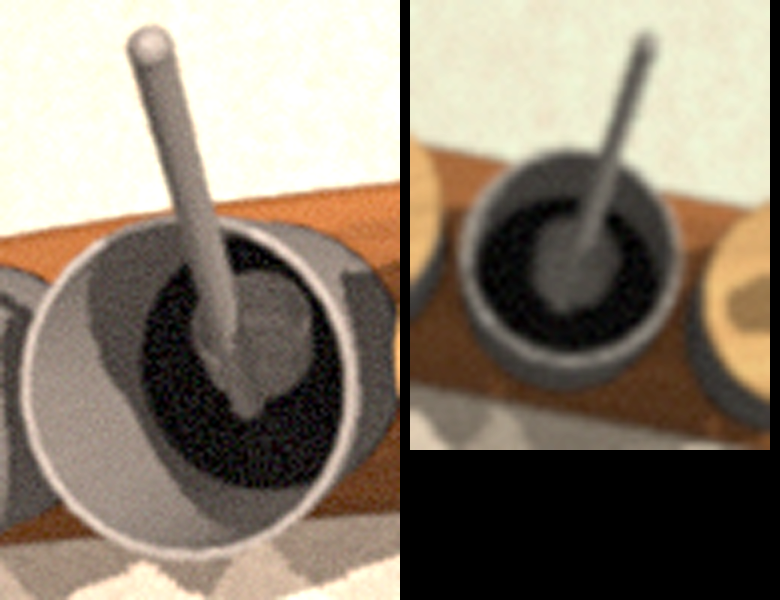

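```bash
python3 - <<'E'
from h import *
import pickle
t=pickle.load(open("c0.pkl","rb"))["top"];w,s=pickle.load(open("c1.pkl","rb"))
def tri(a,b):
    o1,d1=ray(w,a,True);o2,d2=ray(t,b);x=np.linalg.lstsq(np.c_[d1,-d2],o2-o1,rcond=None)[0]
    p,q=o1+d1*x[0],o2+d2*x[1];return (p+q)/2,np.linalg.norm(p-q)
print("end",tri((197.5,41.2),(289.2,152.5)))
# rod line: intersect planes
wa,wb=(197.5,41.5),(213.7,110);ta,tb=(289.2,152.5),(279.7,185.8)
o1,_=ray(w,wa,True);n1=np.cross(ray(w,wa,True)[1],ray(w,wb,True)[1])
o2,_=ray(t,ta);n2=np.cross(ray(t,ta)[1],ray(t,tb)[1])
d=np.cross(n1,n2);d/=np.linalg.norm(d);d*=np.sign(d[2])
p=np.linalg.lstsq(np.array([n1,n2,[0,0,1]])/1,[n1@o1,n2@o2,.165],rcond=None)[0]
print("rod dir",d,"lean",np.degrees(np.arccos(d[2])),"az",np.degrees(np.arctan2(d[1],d[0])),"at z.165",p)
print("rim",onz(w,(207.5,126.7),.122,True),onz(t,(277,188.2),.122))
print("scend w",onz(w,(197.5,41.2),.192,True),onz(t,(289.2,152.5),.192))
for n,a,b in [("lidknob",(141,254),(206,249.5)),("pot",(75,292),(135,260)),("knobL",(112,142),(236,181)),("knobR",(306,121),(317,196))]: print(n,tri(a,b))
E
```

```text
end (array([ 0.70144177, -0.05915754,  0.17108401]), np.float64(0.002411422685596028))
rod dir [ 0.75026346 -0.20573784  0.62831257] lean 51.07426382455706 az -15.33473643179511 at z.165 [ 0.69206709 -0.05689911  0.165     ]
rim [ 0.61459526 -0.02964938  0.122     ] [ 0.6088896  -0.02857242  0.122     ]
scend w [ 0.69714775 -0.06475821  0.192     ] [ 0.69474154 -0.0577893   0.192     ]
lidknob (array([0.4387969 , 0.18120388, 0.03772652]), np.float64(0.010791755045816386))
pot (array([0.39723814, 0.37964925, 0.05412725]), np.float64(0.007879210416549275))
knobL (array([0.62933072, 0.08779819, 0.14176552]), np.float64(0.011062608996655959))
knobR (array([ 0.59037093, -0.14212214,  0.11441472]), np.float64(0.0026911968066129248))
```

Emit:
servo_tool:
  plan:
    - {"x": 60, "y": -45, "z": 20, "yaw": -90, "fingers": 85}
    - {"x": 119, "y": -91, "z": 40, "yaw": -90, "fingers": 85}
    - {"x": 119, "y": -91, "z": 58, "yaw": -90, "fingers": 85}
    - {"x": 119, "y": -91, "z": 58, "yaw": -90, "fingers": 85}
    - {"x": 119, "y": -91, "z": 58, "yaw": -90, "fingers": 85}
    - {"x": 119, "y": -91, "z": 58, "yaw": -90, "fingers": 85}
    - {"x": 119, "y": -91, "z": 58, "yaw": -90, "fingers": 85}
    - {"x": 119, "y": -91, "z": 58, "yaw": -90, "fingers": 85}
    - {"x": 119, "y": -91, "z": 58, "yaw": -178, "fingers": 85}
    - {"x": 119, "y": -91, "z": 58, "yaw": -178, "fingers": 85}
    - {"x": 119, "y": -91, "z": 58, "yaw": -178, "fingers": 85}
    - {"x": 119, "y": -91, "z": 58, "yaw": -178, "fingers": 85}
    - {"x": 119, "y": -91, "z": 58, "yaw": -178, "fingers": 85}
    - {"x": 119, "y": -91, "z": 58, "yaw": -178, "fingers": 85}
    - {"x": 119, "y": -91, "z": 58, "yaw": -178, "fingers": 85}
    - {"x": 119, "y": -91, "z": 58, "yaw": -178, "fingers": 85}
    - {"x": 119, "y": -91, "z": 58, "yaw": -178, "fingers": 85}
    - {"x": 119, "y": -91, "z": 58, "yaw": -178, "fingers": 85}
    - {"x": 119, "y": -91, "z": 58, "yaw": -178, "fingers": 85}
    - {"x": 119, "y": -91, "z": 58, "yaw": -178, "fingers": 85}

```text
time: 4.7
ee_pos: [0.6776, -0.0511, 0.2979]
tool_rot: [-0.614, -3.077, -0.135]
force: [-0.9, 0.3, -0.6]
grip_width: 0.0853
finger_force: 0.0
```

Emit:
servo_tool:
  plan:
    - {"x": 0, "y": 0, "z": 0, "yaw": -13, "fingers": 85}
    - {"x": 0, "y": 0, "z": 0, "yaw": -13, "fingers": 85}
    - {"x": 0, "y": 0, "z": 0, "yaw": -13, "fingers": 85}
    - {"x": 0, "y": 0, "z": 0, "yaw": -13, "fingers": 85}

```text
time: 5.1
ee_pos: [0.6777, -0.051, 0.2978]
tool_rot: [0.273, 3.118, 0.135]
force: [-0.6, -0.4, -0.4]
grip_width: 0.0849
finger_force: 0.0
```

```bash
python3 - <<'E'
from station import *
import cv2,pickle
c=camera("wrist");cv2.imwrite("pics/w2.png",c["frame"]);s=read_state();pickle.dump((c,s),open("c2.pkl","wb"));print(s["ee_pos"],s["tool_rot"],s["joint_pos"])
E
```

```text
[ 0.67762252 -0.05103334  0.29778344] [0.27311148 3.11813983 0.13464065] [-0.11710286  0.45463093  0.30268411  1.41277141  0.08619455  0.05788924]
```

View pics/w2.png

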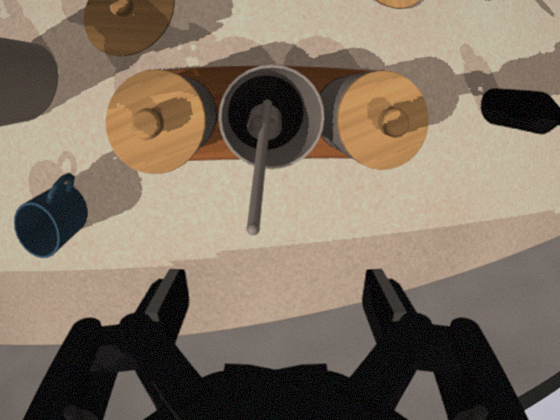

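```bash
python3 - <<'E'
from h import *
import pickle
w,s=pickle.load(open("c2.pkl","rb"))
M=R.from_rotvec(s["tool_rot"]).as_matrix();print("tool axes cols\n",M.round(3))
e=onz(w,(253,228.5),.192,True);r=onz(w,(272,117),.122,True);print("end",e,"rim",r)
for p in [(261,150),(258,180)]:
  o,d=ray(w,p,True)
  for L in (.03,.06,.09): pass
# rod plane azimuth: plane through camera and rod; assume lean 36
o,d1=ray(w,(253,228.5),True);d2=ray(w,(263.5,130),True)[1];n=np.cross(d1,d2);n/=np.linalg.norm(n)
for az in range(-40,15,5):
  v=np.array([np.sin(.628)*np.cos(np.radians(az)),np.sin(.628)*np.sin(np.radians(az)),np.cos(.628)]);print(az,round(v@n,3))
print("lid",onz(w,(395,118),.156,True),"kR",onz(w,(147,120),.156,True))
E
```

```text
tool axes cols
 [[-0.985  0.173  0.016]
 [ 0.174  0.981  0.085]
 [-0.001  0.086 -0.996]]
end [ 0.6962842  -0.06206025  0.192     ] rim [ 0.61531793 -0.02610281  0.122     ]
-40 -0.181
-35 -0.134
-30 -0.084
-25 -0.034
-20 0.017
-15 0.068
-10 0.119
-5 0.17
0 0.219
5 0.267
10 0.314
lid [0.63066844 0.08540414 0.156     ] kR [ 0.59175963 -0.13661292  0.156     ]
```

Emit:
servo_tool:
  plan:
    - {"x": 0, "y": -5, "z": 50, "yaw": 8, "fingers": 85}
    - {"x": 0, "y": -10, "z": 100, "yaw": 12, "fingers": 85}
    - {"x": 0, "y": -15, "z": 140, "yaw": 12, "fingers": 50}
    - {"x": 0, "y": -15, "z": 151, "yaw": 12, "fingers": 40}
    - {"x": 0, "y": -15, "z": 151, "yaw": 12, "fingers": 30}
    - {"x": 0, "y": -15, "z": 151, "yaw": 12, "fingers": 30}
  grip_force: 40

```text
time: 5.75
ee_pos: [0.6789, -0.0529, 0.1483]
tool_rot: [0.596, 3.079, 0.136]
force: [-0.4, -0.1, 0.3]
grip_width: 0.0303
finger_force: 0.0
```

```bash
python3 - <<'E'
from station import *
import cv2,pickle
c=camera("wrist");cv2.imwrite("pics/w3.png",c["frame"][150:,:]);s=read_state();pickle.dump((c,s),open("c3.pkl","wb"));print(s["ee_pos"],s["grip_width"],s["force"])
E
```

```text
[ 0.67945148 -0.05304222  0.14901048] 0.02968331509595475 [ 0.43206124 -0.10350762  0.30861233]
```

View pics/w3.png

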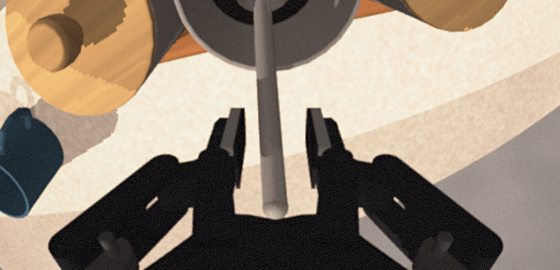

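The rod is centred between the pads, with its end at (272,360). I'll close, then swing the scoop upright against the canister wall.

Emit:
servo_tool:
  plan:
    - {"x": 0, "y": 0, "z": 0, "yaw": 0, "fingers": 4}
    - {"x": 0, "y": 0, "z": 0, "yaw": 0, "fingers": 4}
    - {"x": 0, "y": 0, "z": 0, "yaw": 0, "fingers": 4}
    - {"x": 0, "y": 0, "z": 0, "yaw": 0, "fingers": 4}
    - {"x": 4, "y": 0, "z": -8, "yaw": 0, "fingers": 4}
    - {"x": 10, "y": 0, "z": -14, "yaw": 0, "fingers": 4}
    - {"x": 16, "y": 0, "z": -20, "yaw": 0, "fingers": 4}
    - {"x": 22, "y": 0, "z": -26, "yaw": 0, "fingers": 4}
    - {"x": 28, "y": 0, "z": -31, "yaw": 0, "fingers": 4}
    - {"x": 34, "y": 0, "z": -35, "yaw": 0, "fingers": 4}
    - {"x": 40, "y": 0, "z": -39, "yaw": 0, "fingers": 4}
    - {"x": 46, "y": 0, "z": -42, "yaw": 0, "fingers": 4}
    - {"x": 52, "y": 0, "z": -45, "yaw": 0, "fingers": 4}
    - {"x": 58, "y": 0, "z": -48, "yaw": 0, "fingers": 4}
    - {"x": 58, "y": 0, "z": -48, "yaw": 0, "fingers": 4}
  grip_force: 25

```text
time: 7.3
ee_pos: [0.6224, -0.0352, 0.1955]
tool_rot: [0.596, 3.081, 0.136]
force: [1.8, -0.3, -0.0]
grip_width: 0.0096
finger_force: 27.2
```

```bash
python3 - <<'E'
from station import *
import cv2,pickle,numpy as np
c=camera("wrist");t=camera("top");s=read_state();pickle.dump((c,s,t),open("c4.pkl","wb"));print(s["ee_pos"],s["grip_width"],s["force"],s["finger_force"])
o=np.zeros((420,790,3),np.uint8);o[:,:420]=c["frame"][:,70:490];o[:360,425:785]=cv2.resize(t["frame"][140:230,230:320],None,fx=4,fy=4)
cv2.imwrite("pics/w4.png",np.clip(o*1.5,0,255).astype(np.uint8))
E
```

```text
[ 0.62275558 -0.03534563  0.19493194] 0.009618352103373848 [ 1.6210614  -0.67160829  0.52776202] 27.159690856933594
```

View pics/w4.png

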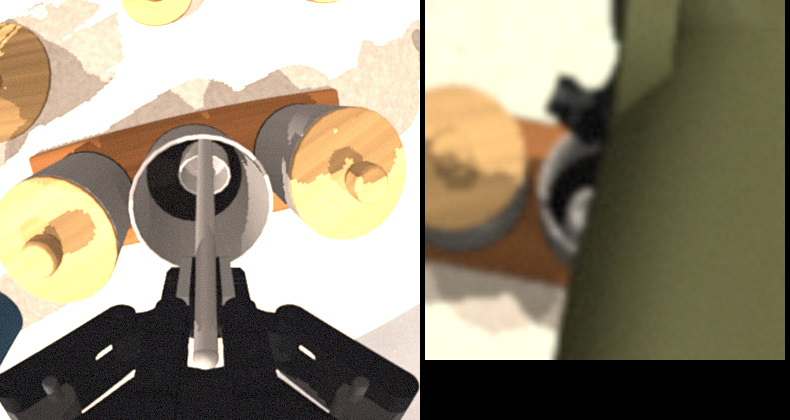

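```bash
python3 - <<'E'
from h import *
import pickle
w,s,t=pickle.load(open("c4.pkl","rb"));M=R.from_rotvec(s["tool_rot"]).as_matrix()
G=s["ee_pos"]-.019*M[:,2];print("G",G)
for th in range(-5,45,5):
  a=np.radians(th);v=-np.sin(a)*M[:,0]-np.cos(a)*M[:,2];u=-np.cos(a)*M[:,0]+np.sin(a)*M[:,2]
  b=G-v*(.157-.028)-u*.024
  print(th,proj(w,G+.033*v,True).round(1),"bowlmouth",proj(w,b,True).round(1))
E
```

```text
G [ 0.62244979 -0.03695836  0.2138609 ]
-5 [270.7 337.8] bowlmouth [273.1 188.4]
0 [270.8 343.6] bowlmouth [273.1 175.2]
5 [270.9 348.8] bowlmouth [273.  162.2]
10 [270.9 353.3] bowlmouth [273.  149.1]
15 [271.  357.2] bowlmouth [272.9 136.1]
20 [271.1 360.4] bowlmouth [272.9 123.2]
25 [271.1 362.9] bowlmouth [272.8 110.3]
30 [271.2 364.8] bowlmouth [272.7  97.6]
35 [271.3 366. ] bowlmouth [272.6  84.9]
40 [271.4 366.6] bowlmouth [272.5  72.3]
```

```bash
python3 - <<'E'
from station import *
from h import *
s=read_state();M=R.from_rotvec(s["tool_rot"]).as_matrix();print(M.round(3))
print(totool(s,np.array([0,0,.14])),totool(s,np.array([.43,.25,.335])-s["ee_pos"]))
E
```

```text
[[-0.928  0.373  0.016]
 [ 0.372  0.924  0.085]
 [ 0.017  0.085 -0.996]]
[   2.34425376   11.86566416 -139.47655892] [ 287.48640987  203.77107993 -118.42640784]
```

Emit:
servo_tool:
  plan:
    - {"x": 0, "y": 0, "z": 0, "yaw": 0, "fingers": 2}
    - {"x": 0.5, "y": 2, "z": -25, "yaw": 0, "fingers": 2}
    - {"x": 1, "y": 5, "z": -60, "yaw": 0, "fingers": 2}
    - {"x": 2, "y": 9, "z": -100, "yaw": 0, "fingers": 2}
    - {"x": 2, "y": 12, "z": -139, "yaw": 0, "fingers": 2}
    - {"x": 20, "y": 25, "z": -138, "yaw": 0, "fingers": 2}
    - {"x": 50, "y": 45, "z": -136, "yaw": 0, "fingers": 2}
    - {"x": 85, "y": 68, "z": -134, "yaw": 0, "fingers": 2}
    - {"x": 120, "y": 92, "z": -132, "yaw": 0, "fingers": 2}
    - {"x": 155, "y": 115, "z": -129, "yaw": 0, "fingers": 2}
    - {"x": 190, "y": 139, "z": -126, "yaw": 0, "fingers": 2}
    - {"x": 225, "y": 162, "z": -123, "yaw": 0, "fingers": 2}
    - {"x": 255, "y": 182, "z": -121, "yaw": 0, "fingers": 2}
    - {"x": 275, "y": 196, "z": -119, "yaw": 0, "fingers": 2}
    - {"x": 287, "y": 204, "z": -118, "yaw": 0, "fingers": 2}
    - {"x": 287, "y": 204, "z": -118, "yaw": 0, "fingers": 2}
    - {"x": 287, "y": 204, "z": -118, "yaw": 0, "fingers": 2}
  grip_force: 70

```text
time: 9.1
ee_pos: [0.4308, 0.2497, 0.3342]
tool_rot: [-0.596, -3.081, -0.134]
force: [0.4, -0.0, -0.7]
grip_width: 0.0083
finger_force: 68.6
```

```bash
python3 - <<'E'
from station import *
import cv2,pickle,numpy as np
c=camera("wrist");t=camera("top");s=read_state();pickle.dump((c,s,t),open("c5.pkl","wb"));print(s["ee_pos"],s["grip_width"],s["force"],s["finger_force"])
o=np.zeros((420,800,3),np.uint8);o[:,:560]=c["frame"];o[:400,563:]=cv2.resize(t["frame"][210:310,100:159],(237,400))
cv2.imwrite("pics/w5.png",np.clip(o*1.4,0,255).astype(np.uint8))
E
```

```text
[0.4312011  0.24926373 0.33420205] 0.008706459240209484 [ 0.35188284 -1.106995   -0.04243558] 68.6057710647583
```

View pics/w5.png

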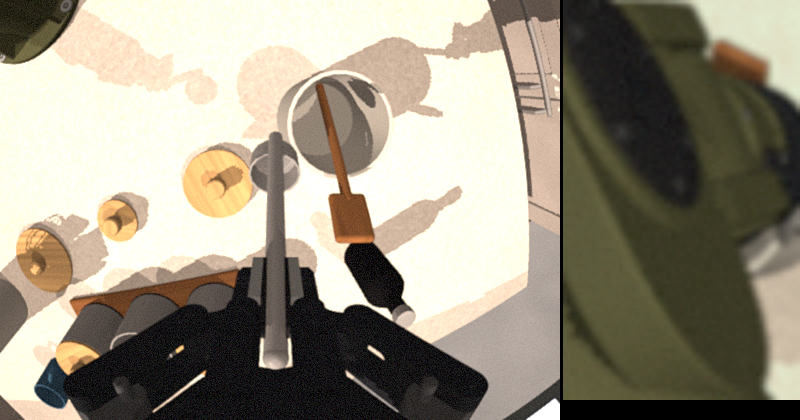

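```bash
python3 - <<'E'
from h import *
import pickle
w,s,t=pickle.load(open("c5.pkl","rb"));M=R.from_rotvec(s["tool_rot"]).as_matrix()
G=s["ee_pos"]-.019*M[:,2];print("G",G)
for th in range(-15,30,5):
  a=np.radians(th);v=-np.sin(a)*M[:,0]-np.cos(a)*M[:,2];u=-np.cos(a)*M[:,0]+np.sin(a)*M[:,2]
  L=.157
  print(th,"tip",proj(w,G-v*(L-.01),True).round(1),"mouth",proj(w,G-v*(L-.028)+u*.024,True).round(1),"bowl",(G-v*(L-.012)+u*.024).round(3))
P=[onz(w,p,.14,True) for p in [(288,122),(391,118),(338,71),(338,175),(304,82),(303,160),(375,160),(378,85)]]
c,r=fitcirc(P);print("pot",c,r,"old top",onz(t,(135,260),.14))
print("spoon at rim",onz(w,(340.5,172),.14,True)[:2]-c,"head",onz(w,(352,218),.2,True)[:2]-c)
print("foot",onz(w,(320,85),.012,True)[:2]-c)
x=M[:2,0];
E
```

```text
G [0.43090164 0.24766235 0.35313208]
-15 tip [273.1 240. ] mouth [272.9 271.2] bowl [0.489 0.236 0.219]
-10 tip [273.1 225.9] mouth [273.  257.9] bowl [0.478 0.241 0.214]
-5 tip [273.1 211.8] mouth [273.  244.6] bowl [0.467 0.246 0.211]
0 tip [273.1 197.7] mouth [273.  231.4] bowl [0.455 0.251 0.208]
5 tip [273.1 183.7] mouth [273.  218.1] bowl [0.444 0.256 0.207]
10 tip [273.  169.6] mouth [273.  204.9] bowl [0.432 0.261 0.207]
15 tip [273.  155.5] mouth [272.9 191.7] bowl [0.42  0.265 0.208]
20 tip [273.  141.4] mouth [272.9 178.6] bowl [0.408 0.27  0.21 ]
25 tip [273.  127.4] mouth [272.9 165.5] bowl [0.396 0.274 0.213]
pot [0.4050493  0.35603763] 0.05772469841140196 old top [0.40181564 0.35518423 0.14      ]
spoon at rim [ 0.05041751 -0.01959123] head [ 0.07831995 -0.03485641]
foot [-0.04226162  0.02137042]
```

```bash
python3 - <<'E'
from station import *
from h import *
s=read_state();print(s["time"])
for d in [(.0045,.114,0),(.0045,.114,-.1),(.0045,.114,-.18),(.0045,.114,0.02),(0,0,.15)]: print(d,totool(s,np.array(d)).round(1))
E
```

```text
9.2
(0.0045, 0.114, 0) [ 38.4 107.    9.7]
(0.0045, 0.114, -0.1) [ 36.7  98.6 109.3]
(0.0045, 0.114, -0.18) [ 35.4  91.9 189. ]
(0.0045, 0.114, 0.02) [ 38.8 108.7 -10.2]
(0, 0, 0.15) [   2.5   12.6 -149.4]
```

Emit:
servo_tool:
  plan:
    - {"x": 10, "y": 27, "z": 2, "yaw": 0, "fingers": 2}
    - {"x": 20, "y": 60, "z": 5, "yaw": 0, "fingers": 2}
    - {"x": 32, "y": 90, "z": 8, "yaw": 0, "fingers": 2}
    - {"x": 38, "y": 107, "z": 10, "yaw": 0, "fingers": 2}
    - {"x": 38, "y": 107, "z": 10, "yaw": 0, "fingers": 2}
    - {"x": 38, "y": 106, "z": 25, "yaw": 0, "fingers": 2}
    - {"x": 37.5, "y": 104, "z": 50, "yaw": 0, "fingers": 2}
    - {"x": 37, "y": 101, "z": 80, "yaw": 0, "fingers": 2}
    - {"x": 37, "y": 99, "z": 109, "yaw": 0, "fingers": 2}
    - {"x": 37, "y": 99, "z": 109, "yaw": 0, "fingers": 2}

```text
time: 10.2
ee_pos: [0.4331, 0.3612, 0.2309]
tool_rot: [-0.598, -3.076, -0.126]
force: [-0.2, -0.2, 0.1]
grip_width: 0.0085
finger_force: 68.5
```

Emit:
servo_tool:
  plan:
    - {"x": 0, "y": -2, "z": 20, "yaw": 0, "fingers": 2}
    - {"x": -0.5, "y": -4, "z": 45, "yaw": 0, "fingers": 2}
    - {"x": -1, "y": -6, "z": 65, "yaw": 0, "fingers": 2}
    - {"x": -1, "y": -7, "z": 78, "yaw": 0, "fingers": 2}
    - {"x": -1, "y": -7, "z": 78, "yaw": 0, "fingers": 2}

```text
time: 10.7
ee_pos: [0.4343, 0.3633, 0.156]
tool_rot: [-0.598, -3.08, -0.133]
force: [-0.1, -1.1, -1.0]
grip_width: 0.0091
finger_force: 68.6
```

Emit:
servo_tool:
  plan:
    - {"x": 0, "y": 0, "z": 0, "yaw": 0, "fingers": 30}
    - {"x": 0, "y": 0, "z": 0, "yaw": 0, "fingers": 30}
    - {"x": 0, "y": 0, "z": 0, "yaw": 0, "fingers": 30}
    - {"x": 0, "y": 0, "z": 0, "yaw": 0, "fingers": 30}
    - {"x": 0.5, "y": 2, "z": -20, "yaw": 0, "fingers": 30}
    - {"x": 1, "y": 5, "z": -60, "yaw": 0, "fingers": 30}
    - {"x": 2, "y": 9, "z": -110, "yaw": 0, "fingers": 30}
    - {"x": 2.5, "y": 13, "z": -149, "yaw": 0, "fingers": 30}
    - {"x": 2.5, "y": 13, "z": -149, "yaw": 0, "fingers": 30}

```text
time: 11.6
ee_pos: [0.4371, 0.3667, 0.3131]
tool_rot: [0.594, 3.075, 0.148]
force: [0.3, 0.2, -0.3]
grip_width: 0.03
finger_force: 0.0
```

```bash
python3 - <<'E'
from station import *
import cv2,pickle,numpy as np
c=camera("wrist");s=read_state();pickle.dump((c,s),open("c6.pkl","wb"));print(s["ee_pos"],s["tool_rot"],s["grip_width"],s["force"],s["joint_pos"])
cv2.imwrite("pics/w6.png",np.clip(c["frame"]*1.4,0,255).astype(np.uint8))
E
```

```text
[0.43622944 0.36591436 0.30990057] [0.5952325  3.07723411 0.14365989] 0.030222958594867948 [ 1.46087701 -0.47414604 -1.01709855] [ 0.66487394  0.17206968 -0.05515428  1.27167296  0.05695591  1.04906556]
```

View pics/w6.png

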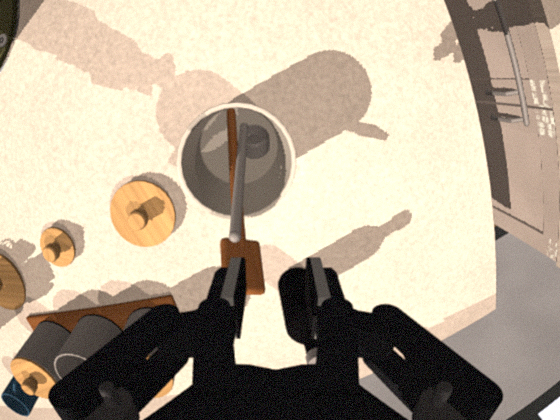

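The scoop stands in the pot beside the spoon, with its end at (235,237) and bowl at ≈(255,135). The loose lid's knob is at (138,213).

```bash
python3 - <<'E'
from station import *
from h import *
import pickle
w,s=pickle.load(open("c6.pkl","rb"))
hsv=cv2.cvtColor(w["frame"],cv2.COLOR_BGR2HSV);m=cv2.inRange(hsv,(8,90,60),(25,255,255));m=cv2.morphologyEx(m,cv2.MORPH_OPEN,np.ones((3,3)))
cs,_=cv2.findContours(m,cv2.RETR_EXTERNAL,cv2.CHAIN_APPROX_NONE)
for c in cs:
  if cv2.pointPolygonTest(c,(150,220),False)>=0:
    h=cv2.convexHull(c)[:,0];print(cv2.boundingRect(c));print("flange",fitcirc([onz(w,p,.015,True) for p in h]))
print("knob",onz(w,(138,212),.044,True),"w5",)
w5=pickle.load(open("c5.pkl","rb"))[0];print("w5knob",onz(w5,(218,184),.044,True))
lid=np.array([.4345,.184])
s=read_state();print(s["ee_pos"]);M=R.from_rotvec(s["tool_rot"]).as_matrix();print(M.round(3))
E
```

```text
(110, 180, 66, 67)
flange (array([0.43944608, 0.18557452]), np.float64(0.05189983415146426))
knob [0.42905235 0.19562101 0.044     ] w5
w5knob [0.43438405 0.19170349 0.044     ]
[0.43622944 0.36591436 0.30990057]
[[-0.928  0.372  0.021]
 [ 0.372  0.924  0.089]
 [ 0.013  0.091 -0.996]]
```

Emit:
servo_tool:
  plan:
    - {"x": -16, "y": -40, "z": -4, "yaw": 0, "fingers": 30}
    - {"x": -34, "y": -85, "z": -8, "yaw": 0, "fingers": 60}
    - {"x": -52, "y": -130, "z": -12, "yaw": 0, "fingers": 85}
    - {"x": -66, "y": -164, "z": 10, "yaw": 0, "fingers": 85}
    - {"x": -67, "y": -170, "z": 55, "yaw": 0, "fingers": 85}
    - {"x": -68, "y": -176, "z": 100, "yaw": 0, "fingers": 85}
    - {"x": -69, "y": -180, "z": 145, "yaw": 0, "fingers": 85}
    - {"x": -69, "y": -182, "z": 173, "yaw": 0, "fingers": 85}
    - {"x": -69, "y": -182, "z": 173, "yaw": 0, "fingers": 85}
    - {"x": -69, "y": -182, "z": 173, "yaw": 0, "fingers": 85}
    - {"x": -69, "y": -182, "z": 173, "yaw": 0, "fingers": 85}

```text
time: 12.75
ee_pos: [0.4349, 0.1859, 0.1188]
tool_rot: [0.596, 3.08, 0.138]
force: [0.2, -0.7, 1.1]
grip_width: 0.0851
finger_force: 0.0
```

```bash
cat > lid.py <<'E'
from station import *
from h import *
w=camera("wrist");s=read_state();print(s["ee_pos"],s["tool_rot"])
hsv=cv2.cvtColor(w["frame"],cv2.COLOR_BGR2HSV);m=cv2.inRange(hsv,(8,90,60),(25,255,255));m=cv2.morphologyEx(m,cv2.MORPH_OPEN,np.ones((3,3)))
cs,_=cv2.findContours(m,cv2.RETR_EXTERNAL,cv2.CHAIN_APPROX_NONE)
for c in cs:
  if cv2.contourArea(c)>800:
    h=cv2.convexHull(c)[:,0];print(cv2.boundingRect(c),fitcirc([onz(w,p,.015,True) for p in h]))
cv2.imwrite("pics/lid.png",w["frame"])
E
python3 lid.py
```

```text
[0.43517623 0.18601489 0.11902016] [0.59580729 3.07915505 0.13824875]
(0, 290, 33, 71) (array([ 0.43261104, -0.17987356]), np.float64(0.06592881357708276))
(55, 236, 67, 68) (array([0.42746582, 0.00944863]), np.float64(0.03705838094915261))
(199, 150, 128, 121) (array([0.4395307 , 0.18487966]), np.float64(0.05179002447750226))
```

Emit:
servo_tool:
  plan:
    - {"x": -3, "y": -2, "z": 30, "yaw": 0, "fingers": 60}
    - {"x": -5.5, "y": -5, "z": 65, "yaw": 0, "fingers": 50}
    - {"x": -5.5, "y": -6.5, "z": 88, "yaw": 0, "fingers": 50}
    - {"x": -5.5, "y": -6.5, "z": 97, "yaw": 0, "fingers": 50}
    - {"x": -5.5, "y": -6.5, "z": 97, "yaw": 0, "fingers": 50}
    - {"x": -5.5, "y": -6.5, "z": 97, "yaw": 0, "fingers": 20}
    - {"x": -5.5, "y": -6.5, "z": 97, "yaw": 0, "fingers": 20}
    - {"x": -5.5, "y": -6.5, "z": 97, "yaw": 0, "fingers": 20}
    - {"x": -5.5, "y": -6.5, "z": 97, "yaw": 0, "fingers": 20}
  grip_force: 60

```text
time: 13.7
ee_pos: [0.4394, 0.186, 0.0222]
tool_rot: [0.596, 3.079, 0.138]
force: [-2.2, -0.5, 9.5]
grip_width: 0.027
finger_force: 58.2
```

Emit:
servo_tool:
  plan:
    - {"x": 0, "y": 1, "z": -10, "yaw": 0, "fingers": 20}
    - {"x": 0.5, "y": 4, "z": -40, "yaw": 0, "fingers": 20}
    - {"x": 1, "y": 7, "z": -80, "yaw": 0, "fingers": 20}
    - {"x": 2, "y": 11, "z": -125, "yaw": 0, "fingers": 20}
    - {"x": 2.5, "y": 16, "z": -170, "yaw": 0, "fingers": 20}
    - {"x": 3, "y": 20, "z": -215, "yaw": 0, "fingers": 20}
    - {"x": -10, "y": 20, "z": -249, "yaw": 0, "fingers": 20}
    - {"x": -45, "y": 5, "z": -251, "yaw": 0, "fingers": 20}
    - {"x": -85, "y": -10, "z": -253, "yaw": 0, "fingers": 20}
    - {"x": -125, "y": -26, "z": -255, "yaw": 0, "fingers": 20}
    - {"x": -165, "y": -42, "z": -257, "yaw": 0, "fingers": 20}
    - {"x": -205, "y": -60, "z": -259, "yaw": 0, "fingers": 20}
    - {"x": -245, "y": -77, "z": -261, "yaw": 0, "fingers": 20}
    - {"x": -280, "y": -91, "z": -263, "yaw": 0, "fingers": 20}
    - {"x": -305, "y": -101, "z": -265, "yaw": 0, "fingers": 20}
    - {"x": -319, "y": -107, "z": -265, "yaw": 0, "fingers": 20}
    - {"x": -319, "y": -107, "z": -265, "yaw": 0, "fingers": 20}
    - {"x": -319, "y": -107, "z": -265, "yaw": 0, "fingers": 20}
    - {"x": -319, "y": -107, "z": -265, "yaw": 0, "fingers": 20}

```text
time: 15.6
ee_pos: [0.6892, -0.0539, 0.2703]
tool_rot: [-0.596, -3.081, -0.136]
force: [-0.3, -0.2, -1.7]
grip_width: 0.0274
finger_force: 58.6
```

```bash
python3 - <<'E'
from station import *
import cv2,pickle,numpy as np
c=camera("wrist");s=read_state();pickle.dump((c,s),open("c7.pkl","wb"));print(s["ee_pos"],s["tool_rot"],s["grip_width"],s["force"])
cv2.imwrite("pics/w7.png",np.clip(c["frame"]*1.4,0,255).astype(np.uint8))
E
```

```text
[ 0.68926565 -0.05378991  0.2703455 ] [0.59527121 3.08165505 0.13616797] 0.02714135082780481 [-0.58667444  0.41344519 -2.43202395]
```

View pics/w7.png

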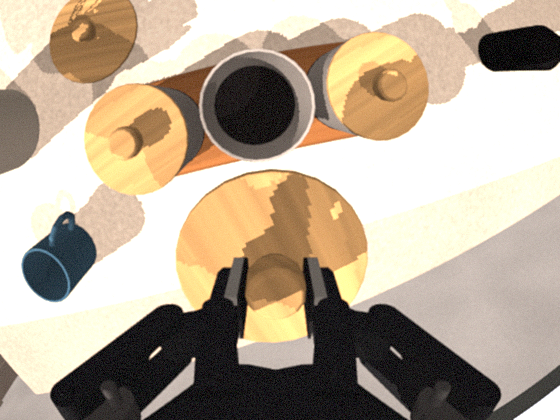

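```bash
python3 - <<'E'
from h import *
import pickle
w,s=pickle.load(open("c7.pkl","rb"));f=w["frame"]
print("rim eyeball",fitcirc([onz(w,p,.122,True) for p in [(200,105),(314,105),(256,49),(257,160)]]))
hsv=cv2.cvtColor(f,cv2.COLOR_BGR2HSV);m=cv2.inRange(hsv,(8,90,50),(25,255,255));m=cv2.morphologyEx(m,cv2.MORPH_OPEN,np.ones((3,3)))
# rim by radial search: outermost bright->board transition, via gray edge
g=cv2.GaussianBlur(hsv[:,:,1],(3,3),0).astype(float);P=[]
for a in np.radians(np.arange(0,360,6)):
  r=np.arange(48,66,.5);x=257+r*np.cos(a);y=105+r*np.sin(a)
  v=cv2.remap(g.astype(np.float32),x.astype(np.float32)[None],y.astype(np.float32)[None],1)[0]
  d=v[4:]-v[:-4];i=d.argmax()
  if d[i]>40:P.append((x[i+2],y[i+2]))
Q=np.array([onz(w,p,.122,True) for p in P]);
for _ in range(3):
  c,R0=fitcirc(Q);e=abs(np.hypot(*(Q[:,:2]-c).T)-R0);Q=Q[e<max(.002,1.5*e.mean())]
print("rim edge",len(Q),c,R0)
cs,_=cv2.findContours(m,cv2.RETR_EXTERNAL,cv2.CHAIN_APPROX_NONE)
for k in cs:
  if cv2.contourArea(k)>3000:
    h=cv2.convexHull(k)[:,0];b=cv2.boundingRect(k);z=.129 if b[1]<150 else s["ee_pos"][2]-.006
    if b[1]>=150:h=h[(h[:,1]<270)]
    print(b,fitcirc([onz(w,p,z,True) for p in h]))
M=R.from_rotvec(s["tool_rot"]).as_matrix();print("G",s["ee_pos"]-.019*M[:,2]);print(M.round(3))
E
```

```text
rim eyeball (array([ 0.61302886, -0.02481158]), np.float64(0.05043750079536157))
rim edge 27 [ 0.61318748 -0.02525658] 0.051852626917364544
(176, 170, 192, 173) (array([ 0.68935935, -0.05301093]), np.float64(0.051087836916335574))
(84, 67, 153, 128) (array([ 0.60123005, -0.11673316]), np.float64(0.06864423534888116))
(282, 32, 147, 115) (array([0.63120706, 0.06358475]), np.float64(0.0688317463839969))
(50, 0, 87, 83) (array([ 0.48378352, -0.13856654]), np.float64(0.046903142017037415))
G [ 0.68895321 -0.0554055   0.28927411]
[[-0.928  0.372  0.016]
 [ 0.372  0.924  0.085]
 [ 0.016  0.085 -0.996]]
```

Emit:
servo_tool:
  plan:
    - {"x": 25, "y": -2, "z": 5, "yaw": 0, "fingers": 20}
    - {"x": 55, "y": -4, "z": 20, "yaw": 0, "fingers": 20}
    - {"x": 79.5, "y": -7, "z": 50, "yaw": 0, "fingers": 20}
    - {"x": 79.5, "y": -10, "z": 81, "yaw": 0, "fingers": 20}
    - {"x": 79.5, "y": -10, "z": 81, "yaw": 0, "fingers": 20}
    - {"x": 79.5, "y": -11, "z": 95, "yaw": 0, "fingers": 20}
    - {"x": 79, "y": -12, "z": 108, "yaw": 0, "fingers": 20}
    - {"x": 79, "y": -13, "z": 117, "yaw": 0, "fingers": 20}
    - {"x": 79, "y": -14, "z": 124, "yaw": 0, "fingers": 20}
    - {"x": 79, "y": -14, "z": 129, "yaw": 0, "fingers": 20}
    - {"x": 79, "y": -14, "z": 129, "yaw": 0, "fingers": 20}

```text
time: 16.75
ee_pos: [0.613, -0.0272, 0.1404]
tool_rot: [-0.597, -3.08, -0.136]
force: [-0.7, 1.0, -2.0]
grip_width: 0.0279
finger_force: 58.7
```

Emit:
servo_tool:
  plan:
    - {"x": 0, "y": 0, "z": 2, "yaw": 0, "fingers": 20}
    - {"x": 0, "y": 0, "z": 4, "yaw": 0, "fingers": 20}
    - {"x": 0, "y": 0, "z": 5, "yaw": 0, "fingers": 20}
    - {"x": 0, "y": 0, "z": 5, "yaw": 0, "fingers": 20}

```text
time: 17.15
ee_pos: [0.6134, -0.0267, 0.1362]
tool_rot: [-0.596, -3.081, -0.136]
force: [0.0, -0.1, -1.0]
grip_width: 0.0273
finger_force: 58.7
```

Emit:
servo_tool:
  plan:
    - {"x": 0, "y": 0, "z": 1, "yaw": 0, "fingers": 30}
    - {"x": 0, "y": 0, "z": 1, "yaw": 0, "fingers": 40}
    - {"x": 0, "y": 0, "z": 1, "yaw": 0, "fingers": 50}
    - {"x": 0, "y": 0, "z": 1, "yaw": 0, "fingers": 50}
    - {"x": 0, "y": 0, "z": 1, "yaw": 0, "fingers": 50}
    - {"x": 0.5, "y": 2, "z": -20, "yaw": 0, "fingers": 50}
    - {"x": 1, "y": 5, "z": -60, "yaw": 0, "fingers": 50}
    - {"x": 2, "y": 10, "z": -110, "yaw": 0, "fingers": 50}
    - {"x": -40, "y": 10, "z": -135, "yaw": 0, "fingers": 50}
    - {"x": -80, "y": 10, "z": -135, "yaw": 0, "fingers": 50}
    - {"x": -80, "y": 10, "z": -135, "yaw": 0, "fingers": 50}
    - {"x": -80, "y": 10, "z": -135, "yaw": 0, "fingers": 50}
    - {"x": -80, "y": 10, "z": -135, "yaw": 0, "fingers": 50}

```text
time: 18.45
ee_pos: [0.6884, -0.0585, 0.2698]
tool_rot: [-0.596, -3.08, -0.136]
force: [-0.3, -0.4, 0.1]
grip_width: 0.0496
finger_force: 0.0
```

```bash
python3 - <<'E'
from station import *
from h import *
w=camera("wrist");s=read_state();print(s["ee_pos"],s["force"],s["time"])
hsv=cv2.cvtColor(w["frame"],cv2.COLOR_BGR2HSV);m=cv2.inRange(hsv,(8,60,90),(25,185,255));m=cv2.morphologyEx(m,cv2.MORPH_OPEN,np.ones((5,5)))
cs,_=cv2.findContours(m,cv2.RETR_EXTERNAL,cv2.CHAIN_APPROX_NONE)
for x,y in [(.6132,-.0253),(.6300,.0862),(.5925,-.1371)]:
  p=proj(w,(x,y,.129),True)
  k=max(cs,key=lambda c:cv2.pointPolygonTest(c,tuple(map(float,p)),True))
  e=cv2.fitEllipse(cv2.convexHull(k));print(p.round(1),cv2.boundingRect(k),np.round(e[0]+e[1],1),[np.round(v,4) for v in fitcirc([onz(w,q,.129,True) for q in cv2.convexHull(k)[:,0]])])
  # predicted flange extents
  a=np.radians(np.arange(0,360,10));Q=np.array([proj(w,(x+.052*np.cos(t),y+.052*np.sin(t),.129),True) for t in a]);print("   pred bbox",Q.min(0).round(1),(Q.max(0)-Q.min(0)).round(1))
E
```

```text
[ 0.68829293 -0.05837609  0.27017483] [-0.1922604   0.10950337  0.05535697] 18.5
[262.5 104. ] (187, 47, 168, 127) [265.2 114.  124.4 194. ] [array([ 0.6325, -0.03  ]), np.float64(0.0676)]
   pred bbox [202.3  45.1] [119.6 117.8]
[383.   79.8] (331, 31, 102, 110) [382.1  85.1 102.9 111.1] [array([0.635 , 0.0871]), np.float64(0.0526)]
   pred bbox [328.5  25.4] [102.2 109.9]
[138.3 135.2] (87, 82, 106, 114) [139.5 138.1 105.5 114.8] [array([ 0.595 , -0.1402]), np.float64(0.052)]
   pred bbox [87.9 77.2] [106.5 114. ]
```

```bash
python3 - <<'E'
from station import *
from h import *
w=camera("wrist")
hsv=cv2.cvtColor(w["frame"],cv2.COLOR_BGR2HSV);rng=np.random.default_rng(0)
E=cv2.Canny(cv2.GaussianBlur(w["frame"],(3,3),0),40,100)
for p0 in [(.6132,-.0253),(.635,.0871),(.595,-.1402)]:
  c0=proj(w,(*p0,.129),True);ys,xs=np.nonzero(E);k=(np.hypot(xs-c0[0],ys-c0[1])<75)&(np.hypot(xs-c0[0],ys-c0[1])>42)
  for z in (.129,.122):
    Q=np.array([onz(w,q,z,True)[:2] for q in zip(xs[k],ys[k])]);best=(0,)
    for _ in range(3000):
      c,r=fitcirc(Q[rng.choice(len(Q),3,False)])
      if .046<r<.058:
        n=(abs(np.hypot(*(Q-c).T)-r)<.0008).sum()
        if n>best[0]:best=(n,c.round(4),round(r,4))
    print(z,best,len(Q))
E
```

```text
0.129 (np.int64(413), array([ 0.615 , -0.0263]), np.float64(0.0513)) 942
0.122 (np.int64(409), array([ 0.6151, -0.026 ]), np.float64(0.0524)) 942
0.129 (np.int64(355), array([0.6356, 0.0867]), np.float64(0.0512)) 824
0.122 (np.int64(354), array([0.6362, 0.0898]), np.float64(0.0525)) 824
0.129 (np.int64(361), array([ 0.595 , -0.1398]), np.float64(0.0511)) 914
0.122 (np.int64(360), array([ 0.5947, -0.1423]), np.float64(0.0525)) 914
```

```bash
python3 -c "
from station import *
print(hand_in())"
```

```text
the job is handed in; nothing more can be done
None
```

The scoop stands bowl down in the utensil pot that had room, and the fitting lid is seated on the open canister: its circle matched the two closed lids in size and height. I handed the job in at about 18.6 s; no verdict came back.

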